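# Lay the sound prototype pavers, cull the snapped ones

### The job

Sort the batch of prototype pavers on the bench: put every broken one (a leg, stem or end snapped short) into the grey reject box, and lay every sound one in the pattern tray over the printed shape of its own colour, turned so that it drops fully home, flush with the rim. There may be fewer pavers than places, so a place may stay empty; leave the glue bottle, the blade case and the cup where they are.

Things in the scene. Friction and masses are not known exactly. Their poses are not given: they have to be found in the camera images.
- tray: Fixed wooden pattern tray, 158 (x) x 190 (y) x 28 mm. Origin: centre of underside, z up. Recess 130 x 162, 22 deep (as thick as the pavers), floor 6 above the table. Grid of 32 mm cells: four hold grey blocks glued in flush, the coloured shapes printed on the floor show each paver's place. Joints are 2 mm on every side.
- place_L (a point): On the tray's recess floor, axes parallel to the tray's: where the origin of the red L paver belongs, when the paver's axes lie parallel to the tray's (x along x, not turned by half).
- place_J (a point): On the tray's recess floor, axes parallel to the tray's: where the origin of the green J paver belongs, when the paver's axes lie parallel to the tray's (x along x, not turned by half).
- place_T (a point): On the tray's recess floor, axes parallel to the tray's: where the origin of the blue T paver belongs, when the paver's axes lie parallel to the tray's (x along x, not turned by half).
- place_S (a point): On the tray's recess floor, axes parallel to the tray's: where the origin of the yellow S paver belongs, when the paver's axes lie parallel to the tray's (or turned by half a turn).
- bin: Fixed grey open reject box on the table, 270 (x) x 165 (y) x 50 mm high, walls 6 mm, inner floor 6 mm above the table. Origin: centre of its underside, z up. Room for three broken pavers side by side along its x.
- bin_in (a point): Centre of the reject box's inner floor, axes parallel to the box.
- paver_L: Sound. Red L-shaped paver, 22 mm thick, about 0.09 kg, may be absent. Leg 94 x 30 with a foot beside one end, 62 over all. On top a pale grip bar 44 x 14 x 28 mm high, along the body's y axis. Origin: underside, below the bar's centre; z up. Outline, mm: x -15..15 with y -37.4..56.6, and x 15..47 with y -37.4..-7.4.
- paver_J: Sound. Green J-shaped (mirror image of the red L) paver, 22 mm thick, about 0.09 kg, may be absent. Leg 94 x 30 with a foot beside one end, 62 over all. On top a pale grip bar 44 x 14 x 28 mm high, along the body's y axis. Origin: underside, below the bar's centre; z up. Outline, mm: x -15..15 with y -37.4..56.6, and x -47..-15 with y -37.4..-7.4.
- paver_T: Sound. Blue T-shaped paver, 22 mm thick, about 0.09 kg, may be absent. Head 94 x 30, stem 32 long and 30 wide in its middle. On top a pale grip bar 44 x 14 x 28 mm high, along the body's x axis. Origin: underside, below the bar's centre; z up. Outline, mm: x -47..47 with y -15..15, and x -15..15 with y -47..-15.
- paver_S: Sound. Yellow S-shaped paver, 22 mm thick, about 0.09 kg, may be absent. Two 62 x 30 blocks side by side, shifted by 32 (a half turn looks the same and fits as well). On top a pale grip bar 44 x 14 x 28 mm high, along the body's y axis. Origin: underside, below the bar's centre; z up. Outline, mm: x -47..15 with y 1..31, and x -15..47 with y -31..1.
- broken_L: To reject. Red broken paver, 22 mm thick, about 0.09 kg, may be absent. Like the red L paver, but the end of its long leg has snapped off: 70 to 78 long in place of 94. On top a pale grip bar 44 x 14 x 28 mm high, along the body's y axis. Origin: underside, below the bar's centre; z up. Outline, mm: x -15..1.6 with y -37.4..40, x 1.6..15 with y -37.4..32.6, x 15..47 with y -37.4..-7.4.
- broken_T: To reject. Blue broken paver, 22 mm thick, about 0.09 kg, may be absent. Like the blue T paver, but its stem has snapped off to a stump of 4 to 11 mm. On top a pale grip bar 44 x 14 x 28 mm high, along the body's x axis. Origin: underside, below the bar's centre; z up. Outline, mm: x -47..47 with y -15..15, and a stump x -15..15 with y from -25.6 (-19.2 where x is below 3.2) to -15.
- broken_S: To reject. Yellow broken paver, 22 mm thick, about 0.09 kg, may be absent. Like the yellow S paver, but the end of one block has snapped off: about 30 to 36 long in place of 62. On top a pale grip bar 44 x 14 x 28 mm high, along the body's y axis. Origin: underside, below the bar's centre; z up. Outline, mm: x -20.8..15 with y 1..16, x -14.4..15 with y 16..31, and x -15..47 with y -31..1.
- glue: Bystander: glue bottle, 54 across, 130 mm high. Origin: centre of its underside. Leave alone.
- blade: Bystander: spare round blade in a flat white 110 x 110 x 6 mm case. Origin: centre of its underside. Leave alone.
- pot: Bystander: white ceramic cup, 72 across, 80 mm high. Origin: centre of its underside. Leave alone.
Not all that is in view belongs to the job. Leave any purple look-alike of the broken_L alone.

How it is judged:
At the end, for the whole second after the job is handed in: Every sound paver present lies in the tray within 6 mm of its place, within 4 mm of flush, its axes within 0.12 rad of the tray's, level and at rest; every broken paver present lies in the reject box, at rest, its origin between the walls and less than 45 mm above the inner floor (horizontal distance between paver_L and place_L below 0.006 m and z of paver_L in the frame of place_L between -0.004 and 0.004 m and angle between the x axis of paver_L and the x axis of place_L, either way round below 0.12 rad and angle between each of paver_L, paver_J, paver_T, paver_S's own z axis and vertical below 0.07 rad and linear speed of each of paver_L, paver_J, paver_T, paver_S, broken_L, broken_T, broken_S below 0.02 m/s and horizontal distance between paver_J and place_J below 0.006 m and z of paver_J in the frame of place_J between -0.004 and 0.004 m and angle between the x axis of paver_J and the x axis of place_J, either way round below 0.12 rad and horizontal distance between paver_T and place_T below 0.006 m and z of paver_T in the frame of place_T between -0.004 and 0.004 m and angle between the x axis of paver_T and the x axis of place_T, either way round below 0.12 rad and horizontal distance between paver_S and place_S below 0.006 m and z of paver_S in the frame of place_S between -0.004 and 0.004 m and angle between the x axis of paver_S and the x axis of place_S, either way round below 0.12 rad and x of broken_L in the frame of bin_in between -0.13 and 0.13 m and y of broken_L in the frame of bin_in between -0.078 and 0.078 m and z of each of broken_L, broken_T, broken_S in the frame of bin_in below 0.045 m and x of broken_T in the frame of bin_in between -0.13 and 0.13 m and y of broken_T in the frame of bin_in between -0.078 and 0.078 m and x of broken_S in the frame of bin_in between -0.13 and 0.13 m and y of broken_S in the frame of bin_in between -0.078 and 0.078 m); the robot touches nothing.
It fails at once if the glue bottle was pushed or knocked over (distance of glue from where it was at the start of the episode above 0.03 m or angle between glue's own z axis and vertical above 0.5 rad).
It fails at once if the blade case was pushed or knocked over (distance of blade from where it was at the start of the episode above 0.03 m or angle between blade's own z axis and vertical above 0.5 rad).
It fails at once if the cup was pushed or knocked over (distance of pot from where it was at the start of the episode above 0.03 m or angle between pot's own z axis and vertical above 0.5 rad).
Of paver_L, paver_J, paver_T, paver_S only 3 to 4 are there at a start; the rules pass over those that are not, and their reading is None.
Of broken_L, broken_T, broken_S only 2 to 3 are there at a start; the rules pass over those that are not, and their reading is None.
At some moment in a run one of paver_L, paver_J, paver_T, paver_S, broken_L, broken_T, broken_S may be knocked a few centimetres aside while the robot is not near it.
It also fails if it takes over 200 s, if anything falls off the work surface, if the arm or the gripper's body presses on something with over 40 N, if the wrist force passes 120 N, or if a joint passes its speed limit or range.

### The arm

A 7-joint arm with a two-finger parallel gripper is mounted at the origin on the work surface. World frame = base frame: x ahead of the robot, y to its left, z up, the work surface at z = 0. Lengths are in m, angles in rad, forces in N, time in s.
With the tool pointing down it reaches from about 0.375 to 0.925 m from the base axis. Payload 3.1 kg.
Tool frame: the origin (TCP) lies between the finger pads; the fingertips stand 19 mm ahead of it and the grasp point (between the pads) is the TCP; z points along the fingers, y is the line along which they close (so a half turn about z gives the same grasp; the last joint's range is limited). The gripper opens to 85 mm and grips with 20 to 120 N. Pads are 22 mm wide; open, the fingers measure 114 mm over their backs; the gripper's body (76 mm by 85 mm) begins 54 mm behind the grasp point. The pads swing forward as they close: fully open they stand 13 mm farther back than shut.
Start: joints at [-1.289, 0.383, 0.044, 1.598, -0.018, 1.161, -0.05], TCP at [0.241, 0.604, 0.25] pointing down, gripper open.
Joint ranges: [-2.61, 2.61], [-0.41, 2.15], [-1.48, 1.57], [0, 2.5], [-1.57, 4.71], [0.05, 1.97], [-2.85, 2.85]. Speed limits (rad/s): [2.79, 2.79, 3.14, 3.14, 3.14, 3.14, 3.14].

### API

Orientations are given as a unit quaternion [x, y, z, w].
In Python, from bench import move_ptp, movel, move_j, move_gripper, pause, inverse_kinematics, read_camera, camera_params, MotionError, sign_off, look_for, tip_of, read_time_s, read_qpos, read_joint_vel, read_effort, read_eef_pos, read_tcp_rot, read_ft_force, read_ft_torque, read_finger_gap, read_grasp_force gives the robot as it stands. Calls block until the motion is done:
- move_ptp(position, orientation): joint-space move of the TCP to a pose.
- movel(position, orientation=None, speed=0.15): straight line of the TCP; orientation=None keeps the orientation; speed is the mean speed in m/s.
- move_j(angles): joint-space move.
- move_gripper(opening, effort=None): finger opening in m; effort is the grip in N (None keeps the last); returns when the fingers have stopped.
- pause(seconds).
- inverse_kinematics(position, orientation): joint angles nearest the present ones, or None.
- read_camera(name): name is "scene" or "top" or "wrist"; returns the picture (420x560x3 uint8, red, green, blue); there is no depth.
- camera_params(name): a dict with "K" (3x3 intrinsics, pixels), "camera_from_world" (4x4, takes a point from world to camera coordinates). Camera axes: x right, y down, z forward; pixel columns grow to the right and rows downward; lengths in m; the calibration is good to about 2 mm. A picture is of the moment at which its call begins: read the wrist's pose just before it. camera_params takes no time and is no camera call; for the wrist camera it gives the pose at the moment of the call.
A pose or a line that the arm cannot do raises MotionError and nothing moves.
- sign_off(): hands the job in; it is judged then, once.
Trained networks look in the newest picture that a camera, given by its name, has taken for a name from the list of things; names that differ only in an ending like _2 or _b are one class to them, and where a whole thing is asked for, a point or a joint stands for the part that bears it (a point fixed in the world has none). Each returns a list of dicts, best first, with "confidence" (0 to 1); they miss things now and then, are a little off and sometimes report something else, mostly with a low value. They report only what shows in the picture. A call takes as long as a camera call. They do not tell look-alikes from the thing itself.
- look_for(camera, name): "at" ([column, row] in pixels, amid what is visible of it).
- tip_of(camera, name): "at" ([column, row] in pixels: a listed point, or the origin of a listed thing).
Readings, each from a call of its own:
- read_time_s(): time.
- read_qpos(): joint angles.
- read_joint_vel(): joint speeds.
- read_effort(): joint torques, N m.
- read_eef_pos(): TCP position.
- read_tcp_rot(): TCP orientation.
- read_ft_force(): force on the tool from outside, world axes, zero at the start.
- read_ft_torque(): the same for the moment, N m.
- read_finger_gap(): finger opening in m.
- read_grasp_force(): force on a finger pad.
Only numpy, scipy, OpenCV 4.12 (cv2) and the standard library are available. Lean on these libraries where they do the work, as an engineer would, in place of code of your own. Each camera call takes 0.05 s, during which the arm holds its last target. There are 200 camera calls.

## Working session

There is one attempt and no reset: what is moved stays moved. The work goes in short steps, each a Python script; the robot and the scene stay as the last script left them, time stands still between calls to the robot, and variables do not carry over. Pictures are saved under pics/ and viewed, at most 14 in all, crops included, and the job is handed in when it is done.

```bash
mkdir -p pics; ls; python3 - <<'E'
from bench import *
import cv2,numpy as np
for c in ["top","scene"]:
    im=read_camera(c); cv2.imwrite(f"pics/{c}0.png",im[:,:,::-1])
    p=camera_params(c); print(c,np.round(p["K"],1).tolist(),np.round(p["camera_from_world"],3).tolist())
    for n in ["tray","bin","paver_L","paver_J","paver_T","paver_S","broken_L","broken_T","broken_S","glue","blade","pot"]:
        print(n,[(np.round(d["at"]).tolist(),round(d["confidence"],2)) for d in look_for(c,n)[:3]])
print(read_time_s(),read_tcp_rot(),np.round(camera_params("wrist")["camera_from_world"],3).tolist())
E
```

```text
pics
top [[396.7, 0.0, 275.1], [0.0, 396.7, 216.6], [0.0, 0.0, 1.0]] [[-0.032, -0.999, 0.006, 0.061], [-0.98, 0.03, -0.199, 0.634], [0.199, -0.012, -0.98, 0.866], [0.0, 0.0, 0.0, 1.0]]
tray [([325.0, 241.0], 0.7), ([435.0, 266.0], 0.3)]
bin [([434.0, 264.0], 0.61)]
paver_L [([231.0, 207.0], 0.66), ([407.0, 173.0], 0.39)]
paver_J [([134.0, 310.0], 0.84), ([232.0, 257.0], 0.44)]
paver_T [([178.0, 233.0], 0.95), ([134.0, 310.0], 0.52)]
paver_S [([232.0, 253.0], 0.93), ([281.0, 158.0], 0.57)]
broken_L [([192.0, 169.0], 0.8), ([128.0, 260.0], 0.77), ([114.0, 208.0], 0.61)]
broken_T [([179.0, 284.0], 0.62)]
broken_S [([228.0, 307.0], 0.91)]
glue []
blade [([348.0, 167.0], 0.63)]
pot [([404.0, 172.0], 0.79), ([323.0, 241.0], 0.57)]
scene [[478.3, 0.0, 269.6], [0.0, 478.3, 207.7], [0.0, 0.0, 1.0]] [[0.73, 0.683, -0.001, -0.504], [0.493, -0.528, -0.691, -0.255], [-0.473, 0.504, -0.723, 1.477], [0.0, 0.0, 0.0, 1.0]]
tray []
bin [([112.0, 280.0], 0.98), ([215.0, 238.0], 0.59)]
paver_L []
paver_J [([294.0, 123.0], 0.88), ([214.0, 234.0], 0.23)]
paver_T [([318.0, 166.0], 0.58), ([287.0, 149.0], 0.26)]
paver_S [([273.0, 184.0], 0.89)]
broken_L [([317.0, 167.0], 0.68), ([327.0, 142.0], 0.58)]
broken_T [([286.0, 149.0], 0.97)]
broken_S [([242.0, 159.0], 0.7)]
glue [([310.0, 245.0], 0.64), ([302.0, 206.0], 0.61)]
blade [([253.0, 298.0], 0.96)]
pot [([198.0, 319.0], 0.88), ([214.0, 234.0], 0.34)]
1.3 [ 1.88755058e-01  9.82024199e-01 -5.53558011e-06 -1.99699330e-05] [[0.371, 0.929, -0.0, -0.65], [0.887, -0.354, 0.298, -0.039], [0.277, -0.11, -0.955, 0.38], [0.0, 0.0, 0.0, 1.0]]
```

View pics/top0.png

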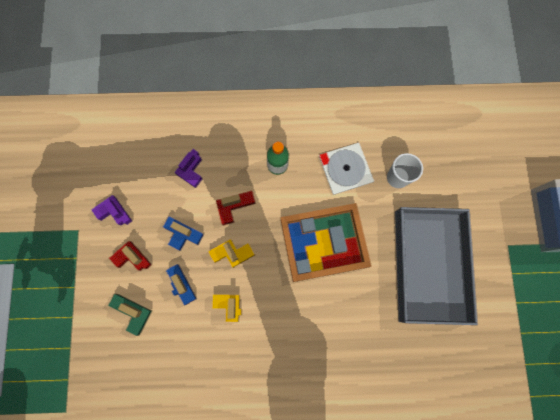

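View pics/scene0.png

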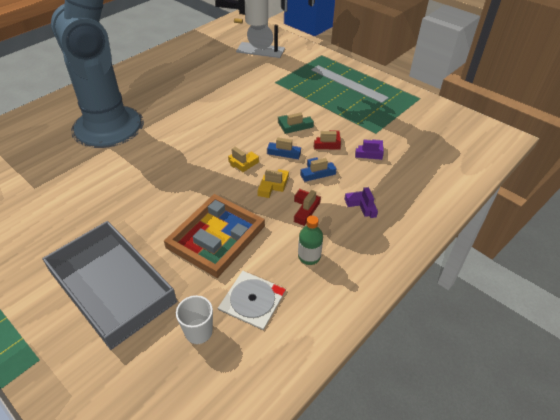

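The top picture shows every candidate:
- **Red:** a sound L at (236,207), and a short one at (131,256) that looks broken.
- **Blue:** a sound T at (182,232), and one with a stump at (180,284).
- **Yellow:** a sound S at (231,253), and a short one at (228,305).
- **Green:** a J at (131,313).
- **Purple look-alikes, to leave alone:** (190,168) and (112,210).
- **Fixed parts:** the tray at (326,242) and the bin at (436,265).

The scene view agrees. Next I'll fit the outlines by model.

```bash
cat > h.py <<'E'
from bench import *
import cv2,numpy as np
from scipy.optimize import minimize
from scipy.spatial.transform import Rotation as R
M=1e-3
def rects(*r): return [np.array([[a,c],[b,c],[b,d],[a,d]])*M for a,b,c,d in r]
SH={'paver_L':rects((-15,15,-37.4,56.6),(15,47,-37.4,-7.4)),
'paver_J':rects((-15,15,-37.4,56.6),(-47,-15,-37.4,-7.4)),
'paver_T':rects((-47,47,-15,15),(-15,15,-47,-15)),
'paver_S':rects((-47,15,1,31),(-15,47,-31,1)),
'broken_L':rects((-15,1.6,-37.4,40),(1.6,15,-37.4,32.6),(15,47,-37.4,-7.4)),
'broken_T':rects((-47,47,-15,15),(3.2,15,-25.6,-15),(-15,3.2,-19.2,-15)),
'broken_S':rects((-20.8,15,1,16),(-14.4,15,16,31),(-15,47,-31,1))}
HUE={'L':[(0,9),(170,180)],'J':[(60,95)],'T':[(100,120)],'S':[(20,34)]}
BAR=lambda n: rects((-22,22,-7,7) if n[-1]=='T' else (-7,7,-22,22))[0]
def proj(P,cam):
    T=cam["camera_from_world"];c=np.asarray(P)@T[:3,:3].T+T[:3,3]
    uv=c@np.asarray(cam["K"]).T; return uv[:,:2]/uv[:,2:]
def w2(pts,p):
    c,s=np.cos(p[2]),np.sin(p[2]); return pts@np.array([[c,s],[-s,c]])+p[:2]
def ray(uv,cam,z):
    T=cam["camera_from_world"];Rm=T[:3,:3];o=-Rm.T@T[:3,3]
    d=Rm.T@np.linalg.inv(cam["K"])@np.array([*uv,1.]); return (o+d*(z-o[2])/d[2])[:2]
def colmask(im,col):
    h=cv2.cvtColor(im,cv2.COLOR_RGB2HSV);m=np.zeros(im.shape[:2],np.uint8)
    smin=150 if col=='S' else 110
    for a,b in HUE[col]: m|=cv2.inRange(h,(a,smin,25),(b,255,255))
    return m
SC=3
def prism(img,poly,p,z0,z1,cam,off,val):
    xy=w2(poly,p);pts=np.vstack([np.c_[xy,np.full(len(xy),z)] for z in (z0,z1)])
    uv=(proj(pts,cam)-off+.5)*SC-.5
    h=cv2.convexHull(uv.astype(np.float32))
    cv2.fillPoly(img,[np.round(h*16).astype(np.int32)],val,shift=4)
def render(n,p,cam,off,shape,z=0.,flat=False):
    im=np.zeros((shape[0]*SC,shape[1]*SC),np.uint8)
    for r in SH[n]: prism(im,r,p,z,z+(0 if flat else .022),cam,off,255)
    if not flat: prism(im,BAR(n),p,z+.022,z+.05,cam,off,0)
    return cv2.resize(im,shape[::-1],interpolation=cv2.INTER_AREA)/255.
def fit(im,cam,n,p0,z=0.,flat=False,half=.075,yaws=None,mask=None):
    """pose x,y,yaw of model n near p0; returns pose, IoU"""
    q=proj([[p0[0]+a,p0[1]+b,z+.011] for a in(-half,half) for b in(-half,half)],cam)
    lo=np.maximum(q.min(0),0).astype(int);hi=np.minimum(q.max(0),[560,420]).astype(int)
    m=colmask(im,n[-1]) if mask is None else mask
    m=m[lo[1]:hi[1],lo[0]:hi[0]]
    k,lab,st,_=cv2.connectedComponentsWithStats(m)
    m=np.isin(lab,[i for i in range(1,k) if st[i,4]>12])*1.
    if m.sum()<20: return None,0
    cost=lambda p:(lambda r:1-np.minimum(r,m).sum()/np.maximum(r,m).sum())(render(n,p,cam,lo,m.shape,z,flat))
    v,u=np.nonzero(m);c=ray([u.mean()+lo[0],v.mean()+lo[1]],cam,z+.015)
    cen=np.mean([r.mean(0) for r in SH[n]],0)
    best=None;cand=[]
    for y in (np.arange(0,2*np.pi,np.pi/9) if yaws is None else yaws):
        p=np.r_[c-w2(cen[None],(0,0,y))[0],y]; cand.append((cost(p),*p))
    for cd in sorted(cand)[:4]:
        p=np.array(cd[1:])
        for s in (.008,.002):
            sim=np.vstack([p,p+[s,0,0],p+[0,s,0],p+[0,0,25*s]])
            o=minimize(cost,p,method='Nelder-Mead',options=dict(initial_simplex=sim,xatol=1e-4,fatol=1e-4,maxiter=150));p=o.x
        if best is None or o.fun<best[1]: best=(p,o.fun)
    return best[0],1-best[1]
def quat(yaw): return (R.from_euler('z',yaw)*R.from_euler('x',np.pi)).as_quat()
def toolyaw(n,yaw): # tool yaw with tool y across the bar ; tool x along the bar
    a=yaw+(0 if n[-1]=='T' else np.pi/2)
    return (a+np.pi/2)%np.pi-np.pi/2
E
cat > a.py <<'E'
from h import *
im=read_camera("top");cam=camera_params("top")
px={'L1':(236,207),'L2':(131,256),'T1':(182,232),'T2':(180,284),'S1':(231,253),'S2':(228,305),'J':(131,313)}
for k,uv in px.items():
    xy=ray(uv,cam,.022)
    for n in ['paver_'+k[0],'broken_'+k[0]]:
        if n in SH:
            p,s=fit(im,cam,n,xy); print(k,n,np.round(p,4),round(s,3))
for n in ['L','J','T','S']:
    p,s=fit(im,cam,'paver_'+n,ray((326,242),cam,.006),z=.006,flat=True,half=.09); print('place',n,np.round(p,4),round(s,3))
print('tray',ray((326,242),cam,.028),'bin',ray((436,265),cam,.006), 'purple',ray((190,168),cam,.02),ray((112,210),cam,.02))
T=camera_params("wrist")["camera_from_world"]; o=-T[:3,:3].T@T[:3,3]; r=R.from_quat(read_tcp_rot())
print('cam in tcp',r.inv().apply(o-read_eef_pos()),np.round(r.inv().apply(T[:3,:3]),3),camera_params("wrist")["K"])
h=cv2.cvtColor(im,cv2.COLOR_RGB2HSV); print([h[v,u].tolist() for v,u in [(207,225),(262,122),(300,120),(240,190),(258,218)]])
cv2.imwrite('pics/mask.png',colmask(im,'L')|colmask(im,'J')|colmask(im,'T')|colmask(im,'S'))
E
python3 a.py
```

```text
L1 paver_L [0.6863 0.1483 3.3777] 0.916
L1 broken_L [0.6866 0.1472 3.372 ] 0.752
L2 paver_L [0.5595 0.3835 2.3059] 0.74
L2 broken_L [0.5592 0.3832 2.2913] 0.905
T1 paver_T [0.619  0.2679 4.2156] 0.781
T1 broken_T [0.6179 0.2687 4.2173] 0.603
T2 paver_T [0.4882 0.272  0.4891] 0.527
T2 broken_T [0.4882 0.2721 0.4871] 0.687
S1 paver_S [0.5596 0.1496 5.2067] 0.891
S1 broken_S [0.5593 0.1498 5.2229] 0.647
S2 paver_S [0.4293 0.1484 1.5262] 0.645
S2 broken_S [0.4295 0.1482 1.5396] 0.87
J paver_J [0.4324 0.3818 5.8216] 0.678
place L [ 0.5386 -0.1278  6.4468] 0.938
place J [ 0.6327 -0.1126  0.1877] 0.751
place T [ 0.5839 -0.012   0.1856] 0.876
place S [ 0.5604 -0.0649  0.1526] 0.946
tray [ 0.57664023 -0.07985519] bin [ 0.51492128 -0.34768328] purple [0.77537463 0.25017766] [0.67304056 0.44022898]
cam in tcp [ 0.07555887 -0.00035525 -0.12433601] [[ 0.     1.    -0.   ]
 [-0.955  0.    -0.298]
 [-0.298  0.     0.955]] [[324.24334061   0.         282.6295221 ]
 [  0.         324.24334061 215.02105004]
 [  0.           0.           1.        ]]
[[3, 243, 88], [0, 221, 104], [75, 124, 97], [109, 158, 137], [23, 255, 198]]
```

```bash
sed -i "s/smin=150 if col=='S' else 110/smin=150 if col=='S' else 110 if col=='L' else 75/" h.py
cat >> h.py <<'E'
def bestyaw(xy,z,a):
    """of a, a+pi take the one with the joint 7 farthest from its limits"""
    o=[]
    for y in (a,a+np.pi):
        for zz in (z,):
            q=inverse_kinematics([*xy,zz],quat(y))
            if q is not None: o.append((abs(q[6]),y))
    return min(o)[1]
def wfit(n,p,z=0.,flat=False,**k):
    cam=camera_params("wrist");im=read_camera("wrist")
    return (*fit(im,cam,n,p,z=z,flat=flat,**k),im)
HOV=.22
def pick(n,p,name):
    p=np.array(p)
    for i in range(2):
        ty=bestyaw(p[:2],HOV,toolyaw(n,p[2]))
        move_ptp([*p[:2],HOV],quat(ty)); pause(.15)
        q,s,im=wfit(n,p,yaws=p[2]+np.array([-.25,0,.25]))
        cv2.imwrite(f'pics/{name}_{i}.png',im[:,:,::-1])
        print(n,'wrist fit',np.round(q,4),round(s,3),'shift mm',np.round((q-p)[:2]*1e3,1),'dyaw',round(q[2]-p[2],3))
        if s<.7: print('LOW FIT'); return None
        d=np.linalg.norm((q-p)[:2]);p=q
        if d<.02: break
    da=toolyaw(n,p[2])-ty; ty+=(da+np.pi/2)%np.pi-np.pi/2
    move_gripper(.05,40); 
    movel([*p[:2],.09],quat(ty),speed=.25); movel([*p[:2],.046],speed=.1)
    move_gripper(0.,40); g=read_finger_gap(); print('gap',round(g,4),'grasp',read_grasp_force())
    movel([*p[:2],HOV],speed=.2)
    print('t',round(read_time_s(),1),'gap',round(read_finger_gap(),4))
    return p,ty
def drop(n,xy,byaw,p,ty,z=.058):
    rel=ty-p[2]; t=byaw+rel
    q=[inverse_kinematics([*xy,HOV],quat(a)) for a in (t,t+np.pi)]
    t=min([(abs(a[6]),b) for a,b in zip(q,(t,t+np.pi)) if a is not None])[1]
    move_ptp([*xy,HOV],quat(t)); movel([*xy,z],speed=.2); move_gripper(.04); movel([*xy,HOV],speed=.3); print('dropped t',round(read_time_s(),1),np.round(read_ft_force(),1))
E
python3 - <<'E'
from h import *
im=read_camera("top");cam=camera_params("top")
for b in('bin_in','bin'):
    d=tip_of("top",b); print(b,[(np.round(e['at'],1),np.round(ray(e['at'],cam,.006),4),e['confidence']) for e in d[:2]])
print([np.round(ray(u,cam,.05),3) for u in[(398,208),(470,208),(476,323),(399,323)]])
r=pick('broken_S',(.4295,.1482,1.5396),'bS'); print(r, np.round(read_qpos(),2))
cv2.imwrite('pics/hand0.png',read_camera('wrist')[:,:,::-1])
E
```

```text
bin_in [(array([431.9, 265.9]), array([ 0.5131, -0.3374]), 0.83)]
bin [(array([429.5, 267.1]), array([ 0.5103, -0.3313]), 0.62)]
[array([ 0.65 , -0.254]), array([ 0.645, -0.426]), array([ 0.379, -0.405]), array([ 0.385, -0.231])]
broken_S wrist fit [0.4304 0.149  1.5295] 0.929 shift mm [0.9 0.8] dyaw -0.01
gap 0.0132 grasp 39.79045271873474
t 6.6 gap 0.0132
(array([0.43041745, 0.14903705, 1.52949206]), np.float64(3.1002883881595134)) [-0.78  0.04  0.36  2.1  -0.01  1.01  1.12]
```

View hand.

View pics/hand0.png

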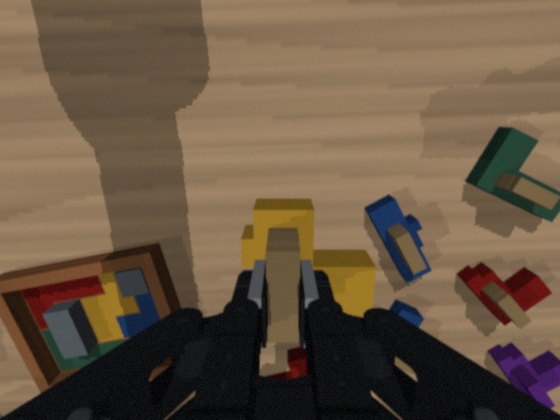

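```bash
cat >> h.py <<'E'
BIN=(.514,-.331,-.083)
E
python3 - <<'E'
from h import *
p=np.array([0.4304,.1490,1.5295]);ty=3.1003
# bin y axis = body y axis ; slot at bin x -85mm (body x spans -21..47)
xy=w2(np.array([[-.090,0]]),BIN)[0]
drop('broken_S',xy,BIN[2],p,ty)
r=pick('broken_T',(.4882,.272,.487),'bT')
if r:
    xy=w2(np.array([[.0,0]]),BIN)[0]; drop('broken_T',xy,BIN[2]+np.pi/2,*r)
E
```

```text
dropped t 10.4 [ 0.7  0.8 -0.8]
broken_T wrist fit [ 0.5533  0.284  -0.0358] 0.273 shift mm [65.1 12. ] dyaw -0.523
LOW FIT
```

The hand picture shows the yellow broken S held squarely at (290,250). The broken T fit was low, possibly because the other blue T is inside the window, so I'll look.

View pics/bT_0.png

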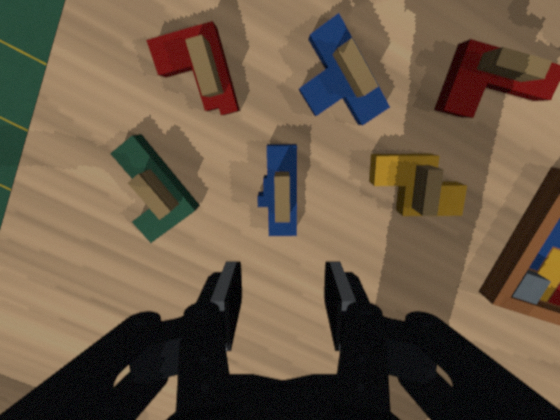

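The broken T at (282,190) sits upright with its stump, and the sound T is at (345,70). The window did take in both blues, so I'll keep only the colour group nearest the expected point.

```bash
python3 - <<'E'
s=open('h.py').read()
s=s.replace("""    m=np.isin(lab,[i for i in range(1,k) if st[i,4]>12])*1.
""","""    m=np.isin(lab,[i for i in range(1,k) if st[i,4]>12]).astype(np.uint8)
    if not flat and m.any():  # keep the group nearest the expected point
        k,lab=cv2.connectedComponents(cv2.morphologyEx(m,cv2.MORPH_CLOSE,np.ones((7,7))))
        c0=proj([[*p0[:2],z+.022]],cam)[0]-lo
        v,u=np.nonzero(lab);d=np.hypot(u-c0[0],v-c0[1]);ids=lab[v,u]
        near=sorted((np.median(d[ids==i]),i) for i in range(1,k) if (ids==i).sum()>60)
        if near: m=m*(lab==near[0][1])
    m=m*1.
""")
open('h.py','w').write(s)
E
python3 - <<'E'
from h import *
r=pick('broken_T',(.4882,.272,.487),'bT2')
if r:
    xy=w2(np.array([[.0,0]]),BIN)[0]; drop('broken_T',xy,BIN[2]+np.pi/2,*r)
    r=pick('broken_L',(.5592,.3832,2.291),'bL')
    if r: 
        xy=w2(np.array([[.068,0]]),BIN)[0]; drop('broken_L',xy,BIN[2],*r)
cv2.imwrite('pics/bin1.png',read_camera('wrist')[:,:,::-1])
E
```

```text
broken_T wrist fit [0.4877 0.2707 0.5048] 0.746 shift mm [-0.5 -1.3] dyaw 0.018
gap 0.0129 grasp 40.761659145355225
t 16.2 gap 0.0132
dropped t 20.4 [-0.1 -0.4 -1.1]
broken_L wrist fit [0.6038 0.4084 2.3318] 0.957 shift mm [44.6 25.2] dyaw 0.041
broken_L wrist fit [0.6035 0.4082 2.3429] 0.946 shift mm [-0.3 -0.2] dyaw 0.011
gap 0.013 grasp 40.149561166763306
t 26.6 gap 0.013
dropped t 31.2 [ 0.2  0.6 -1.4]
```

```bash
python3 - <<'E'
from h import *
cv2.imwrite('pics/top1.png',read_camera('top')[:,:,::-1])
a=cv2.imread('pics/bin1.png');b=cv2.imread('pics/top1.png')
o=np.hstack([cv2.resize(a,(400,300)),cv2.resize(b[130:340,80:500],(400,200)).__class__(0) if 0 else cv2.copyMakeBorder(cv2.resize(b[130:340,80:500],(400,200)),0,100,0,0,0)])
cv2.imwrite('pics/v1.png',o)
E
```

```text
(no output)
```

View pics/v1.png

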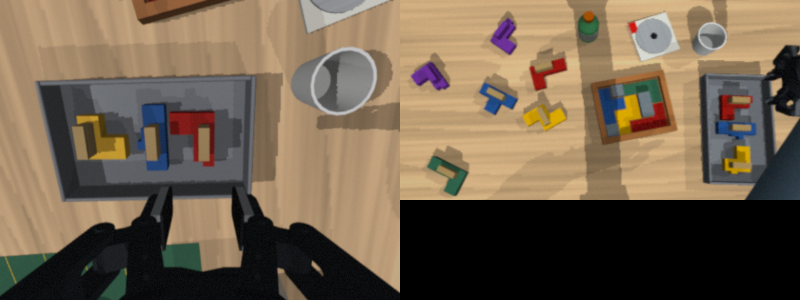

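All three broken pavers lie flat in the box, with their bars at about (100,140), (153,135) and (203,140) in the left image. The sound four and both purple ones are untouched. Next is the tray fit by wrist camera, using the known cell grid.

```bash
cat >> h.py <<'E'
PL={'paver_L':(-.048,-.0416),'paver_J':(.048,-.0416),'paver_T':(.016,.064),'paver_S':(-.016,.016)}
def wr(a,b,c,d): return rects((a,b,c,d))[0]
OCC=[wr(-79,-65,-95,95),wr(65,79,-95,95),wr(-79,79,-95,-81),wr(-79,79,81,95)]+[wr(x-16,x+16,y-16,y+16) for x,y in((-16,-32),(16,-32),(-48,64),(48,32))]
def trayfit(im,cam,p0,names=PL):
    q=proj([[p0[0]+a,p0[1]+b,.006] for a in(-.1,.1) for b in(-.1,.1)],cam)
    lo=np.maximum(q.min(0),0).astype(int);hi=np.minimum(q.max(0),[560,420]).astype(int)
    ms={n:(colmask(im,n[-1])[lo[1]:hi[1],lo[0]:hi[0]]>0)*1. for n in names}
    shp=next(iter(ms.values())).shape
    def cost(p):
        t=0
        oc=np.zeros((shp[0]*SC,shp[1]*SC),np.uint8)
        for o in OCC: prism(oc,o,p,0.006,.028,cam,lo,255)
        for n,m in ms.items():
            c=np.zeros_like(oc);pp=np.r_[w2(np.array([PL[n]]),p)[0],p[2]]
            for r in SH[n]: prism(c,r,pp,.006,.006,cam,lo,255)
            c[oc>0]=0; r=cv2.resize(c,shp[::-1],interpolation=cv2.INTER_AREA)/255.
            t+=np.minimum(r,m).sum()/np.maximum(r,m).sum()
        return 1-t/len(ms)
    p=np.array(p0,float)
    for s in (.006,.002):
        sim=np.vstack([p,p+[s,0,0],p+[0,s,0],p+[0,0,10*s]])
        o=minimize(cost,p,method='Nelder-Mead',options=dict(initial_simplex=sim,xatol=5e-5,fatol=5e-5,maxiter=120));p=o.x
    return p,1-o.fun
E
python3 - <<'E'
from h import *
p0=(.577,-.08,.172)
print('top',trayfit(read_camera('top'),camera_params('top'),p0))
poses={'paver_L':(.6863,.1483,3.3777),'paver_J':(.4324,.3818,5.8216),'paver_T':(.619,.2679,4.2156),'paver_S':(.5596,.1496,5.2067)}
for n,p in poses.items():
    for f in(0,np.pi):
        ty=toolyaw(n,p[2])+f; t=ty-p[2]+p0[2]; xy=w2(np.array([PL[n]]),p0)[0]
        a=inverse_kinematics([*p[:2],.046],quat(ty));b=inverse_kinematics([*xy,.052],quat(t)); 
        print(n,f>0,round((t-p0[2]+np.pi)%(2*np.pi)-np.pi,2),[None if a is None else round(a[6],2),None if b is None else round(b[6],2)])
for k in (0,np.pi/2,np.pi,-np.pi/2):
    t=p0[2]+k
    if inverse_kinematics([*p0[:2],.22],quat(t)) is None: print(k,'no ik');continue
    q=inverse_kinematics([*p0[:2],.22],quat(t))
    if abs(q[6])>2.6: continue
    move_ptp([*p0[:2],.22],quat(t)); pause(.3)
    c=camera_params('wrist');im=read_camera('wrist');print(round(k,2),round(q[6],2),trayfit(im,c,p0))
    cv2.imwrite(f'pics/tray{k:.1f}.png',im[:,:,::-1])
print(read_time_s())
E
```

```text
top (array([ 0.5785189 , -0.07770849,  0.16380545]), np.float64(0.9110363197330059))
paver_L False 1.57 [np.float64(-2.42), np.float64(0.83)]
paver_L True -1.57 [np.float64(0.41), np.float64(-1.89)]
paver_J False 1.57 [np.float64(-0.67), np.float64(0.75)]
paver_J True -1.57 [np.float64(2.07), np.float64(-2.04)]
paver_T False -3.14 [np.float64(-0.43), np.float64(1.97)]
paver_T True 0.0 [np.float64(2.34), np.float64(-0.74)]
paver_S False 1.57 [np.float64(-0.74), np.float64(0.71)]
paver_S True -1.57 [np.float64(1.98), np.float64(-2.02)]
0 -0.77 (array([ 0.57882959, -0.07673784,  0.15257832]), np.float64(0.9354604135291058))
1.57 0.56 (array([ 0.57897113, -0.07656542,  0.16064565]), np.float64(0.9415540789890879))
3.14 1.98 (array([ 0.57914182, -0.07690474,  0.16022631]), np.float64(0.9379271083632972))
-1.57 -2.28 (array([ 0.57904969, -0.07679156,  0.15738831]), np.float64(0.9396247801551766))
40.1667
```

The tray pose agrees to 0.3 mm across four views. Now placing the sound ones, lowering with a force check.

```bash
cat >> h.py <<'E'
TRAY=np.array([.5790,-.0768,.158])
def place(n,p,ty):
    xy=w2(np.array([PL[n]]),TRAY)[0]; t=TRAY[2]+ty-p[2]
    if n=='paver_S' or True:
        t=(t+np.pi)%(2*np.pi)-np.pi
    qs=inverse_kinematics([*xy,HOV],quat(t))
    if qs is None: print('no ik'); return False
    move_ptp([*xy,HOV],quat(t)); movel([*xy,.083],speed=.2); pause(.2)
    f0=read_ft_force()[2]; offs=[(0,0)]+[(r*np.cos(a),r*np.sin(a)) for r in(.0012,.0024) for a in np.arange(0,6.2,np.pi/4)]
    z=.083;i=0;cx=xy.copy()
    while z>.0535:
        z2=max(z-.004,.053); movel([*cx,z2],speed=.06); f=read_ft_force()[2]-f0
        if f>6:
            print('contact z',round(z2,4),'f',round(f,1),'off',offs[i])
            i+=1
            if i>=len(offs): print('STUCK');return False
            movel([*cx,z+.002],speed=.06); cx=xy+offs[i]; movel([*cx,z+.002],speed=.06); z=z+.002
        else: z=z2
    print('down f',np.round(read_ft_force()[2]-f0,1),'off',offs[i])
    move_gripper(.03); movel([*cx,HOV],speed=.25); pause(.1)
    print(n,'placed t',round(read_time_s(),1)); return True
def check(n):
    c=camera_params('wrist');im=read_camera('wrist');xy=w2(np.array([PL[n]]),TRAY)[0]
    yaws=TRAY[2]+np.array([-.1,0,.1])
    q,s=fit(im,c,n,np.r_[xy,0],z=.006,yaws=yaws); print('check',n,'d mm',np.round((q[:2]-xy)*1e3,1),'dyaw',round(q[2]-TRAY[2],3),'iou',round(s,3))
    cv2.imwrite(f'pics/chk_{n}.png',im[:,:,::-1])
E
python3 - <<'E'
from h import *
r=pick('paver_S',(.5596,.1496,5.2067),'S')
if r and place('paver_S',*r): check('paver_S')
E
```

```text
paver_S wrist fit [0.5587 0.1499 5.1967] 0.945 shift mm [-0.9  0.3] dyaw -0.01
gap 0.0134 grasp 40.28337121009827
t 44.5 gap 0.0132
down f -1.1 off (0, 0)
paver_S placed t 50.0
check paver_S d mm [ 0.4 -1. ] dyaw 0.007 iou 0.936
```

```bash
python3 - <<'E'
from h import *
for n,p in {'paver_L':(.6863,.1483,3.3777),'paver_T':(.619,.2679,4.2156),'paver_J':(.4324,.3818,5.8216)}.items():
    r=pick(n,p,n)
    if not r or not place(n,*r): break
    check(n)
cv2.imwrite('pics/end.png',read_camera('wrist')[:,:,::-1])
E
```

```text
paver_L wrist fit [0.6854 0.1479 3.3863] 0.96 shift mm [-0.9 -0.4] dyaw 0.009
gap 0.013 grasp 41.25494599342346
t 54.3 gap 0.0134
down f -0.3 off (0, 0)
paver_L placed t 60.7
check paver_L d mm [ 0.3 -0.6] dyaw 0.005 iou 0.92
paver_T wrist fit [0.6181 0.2675 4.217 ] 0.923 shift mm [-0.9 -0.4] dyaw 0.001
gap 0.0134 grasp 41.50617599487305
t 65.5 gap 0.0132
down f -0.1 off (0, 0)
paver_T placed t 71.8
check paver_T d mm [ 0.4 -0.3] dyaw 0.0 iou 0.921
paver_J wrist fit [0.4329 0.3812 5.8379] 0.826 shift mm [ 0.5 -0.6] dyaw 0.016
gap 0.0133 grasp 42.050201296806335
t 77.6 gap 0.0132
down f 0.4 off (0, 0)
paver_J placed t 83.8
check paver_J d mm [ 0.1 -0.7] dyaw 0.003 iou 0.877
```

```bash
python3 - <<'E'
import cv2,numpy as np
from h import *
b=read_camera('top')[:,:,::-1]; a=cv2.imread('pics/end.png')
cv2.imwrite('pics/v2.png',np.hstack([cv2.resize(a,(400,300)),cv2.resize(b,(400,300))]))
E
```

```text
(no output)
```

View pics/v2.png

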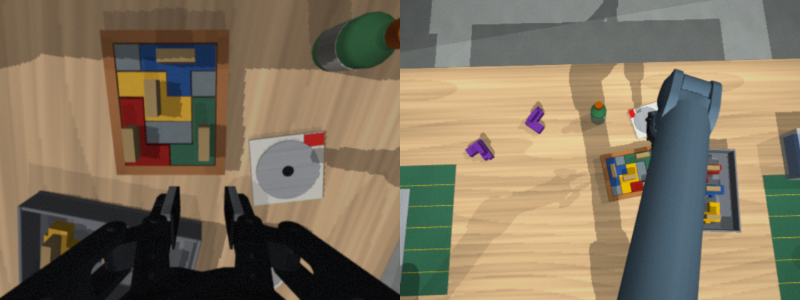

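The left image shows all four sound pavers flush in the tray around (165,105). The bench is clear apart from the two purple ones, and the rejects are in the box.

```bash
python3 -c "
from bench import *
print(sign_off())"
```

```text
the job is handed in; nothing more can be done
None
```

I put the three broken pavers in the reject box, laid the four sound ones flush in the tray (each measured within about 1 mm of its place), never touched the bystanders or purple look-alikes, and handed the job in at about 84 s; no verdict came back.

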